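# Shift the parts shuttle to the waiting tub and lock it there

### The arm

A 6-joint arm with a two-finger parallel gripper is mounted at the origin on the work surface; the furniture and walls round the work are solid. World frame = base frame: x ahead of the robot, y to its left, z up, the work surface at z = 0. Lengths are in m, angles in rad, forces in N, time in s.
With the tool pointing down it reaches from about 0.35 to 0.975 m from the base axis. Payload 4.9 kg.
Tool frame: the origin (TCP) lies at the very end of the fingers, on their centre line; the grasp point (between the pads) lies 19 mm behind it; z points along the fingers, y is the line along which they close (so a half turn about z gives the same grasp; the last joint's range is limited). The gripper opens to 85 mm and grips with 20 to 120 N. Pads are 22 mm wide; open, the fingers measure 114 mm over their backs; the gripper's body (76 mm by 85 mm) begins 54 mm behind the grasp point. The pads swing forward as they close: fully open they stand 13 mm farther back than shut.
Start: joints at [-1.228, 0.053, 1.613, -0, 1.476, -0.119], TCP at [0.278, -0.56, 0.231] pointing down, gripper open.
Joint ranges: [-3.01, 3.01], [-1.01, 2.22], [0.06, 2.58], [-1.02, 4.17], [0.09, 2.62], [-3.14, 3.14]. Speed limits (rad/s): [2.57, 2.57, 3.14, 3.14, 3.14, 3.14].

### API

Orientations are given as a rotation vector (axis times angle).
In Python, from station import ctrl, imaging gives the robot as it stands.
- The arm moves only by the tool play_rows, never from a script. Its argument "series" is a list of rows, each a list of 3 entries, a list of its own where there are three numbers: the opening, from 0 (shut) to 1 (fully open), then the shift along the tool's x, y, z each as a share of 0.05 m, from -1 to 1, then the turn, a rotation vector about the tool's x, y, z each as a share of 8 degrees, from -1 to 1. In form: [[grip, [dx, dy, dz], [ax, ay, az]], ...]. A call has 1 to 8 rows; each row shifts and turns the commanded pose from where the row before left it, along the tool's axes as they then stand; what a row does not reach is not made up. A row lasts 1/8 s, in which the tool goes at most 62.5 mm and 10.7 degrees, less where a joint would pass 70% of its speed; a pose out of reach is approached as far as the arm can. A call with a number of a shift or a turn outside -1 to 1 is refused whole. A call with a gripper value outside its range is refused whole. The fingers move at their own pace and stop on an object; "force" is the grip in N (left out, the last holds). Time passes only in rows, so rows that do not move let the fingers close. It gives the time, the measured TCP pose, the force, the opening and the grip force at its end, in the units of the state.
- ctrl.get_obs(): the state, without advancing time (a new reading comes with each control period).
- imaging.get_image(name): name is "side" or "top"; returns a dict with "color" (480x640x3 uint8, blue, green, red), "fx", "fy", "cx", "cy" (pixels), "D" ([k1, k2, p1, p2, k3] as OpenCV has them; the pictures are not rectified), "extrinsics" (4x4, takes a point from world to camera coordinates). Camera axes: x right, y down, z forward; pixel columns grow to the right and rows downward; lengths in m; the calibration is good to about 2 mm. A picture is of the moment at which its call begins. There is no depth.
- ctrl.finish_job(): hands the job in; it is judged then, once.
The state is a dict: "t": time; "q": joint angles; "dq": joint speeds; "effort": joint torques, N m; "tool_pos": TCP position; "tool_rot": TCP orientation; "contact_force": force on the tool from outside, world axes, zero at the start; "wrist_torque": the same for the moment, N m; "opening": finger opening in m; "grip_force": force on a finger pad.
Only numpy, scipy, OpenCV 4.12 (cv2) and the standard library are available. Lean on these libraries where they do the work, as an engineer would, in place of code of your own. Each camera call takes 0.05 s, during which the arm holds its last target. There are 200 camera calls.

### The job

Free the parts shuttle by pulling up its spring-loaded locking pin and turning the T-handle into the rest notch; let go, so that the pin stays parked up by itself. Then slide the shuttle all the way to the end of the rail where the open tub of small parts stands (not the closed carton), and turn the handle back so that the pin drops fully home and locks the shuttle at that end. Leave the tub, the carton and the things lying around where they are.

Things in the scene. Friction and masses are not known exactly. Their poses are not given: they have to be found in the camera images.
- rail: Fixed slide rail: grey base plate 130 x 450 x 10 mm with two steel guide bars and an aluminium end block at each end (top 46 mm above the bench). Origin on the bench under its centre; y along the rail (the shuttle's travel), x across it, away from the robot, z up.
- shuttle_plate (a joint): Position of the shuttle along the rail's y, m: 0 at the middle (start, locked by the pin, about 1.5 mm play), +0.100 against the stop at the rail's +y end, -0.100 against the stop at its -y end. Against a stop the pin lines up with the lock hole there and can drop in. 0.9 kg, drags with about 2 N; it stays where it is left.
- push_tab (a point): Upright black tab fixed on the shuttle, 14 mm thick along the rail, 50 mm wide across it, from 37 to 79 mm above the bench, for pushing or gripping; 125 mm from the pin towards the rail's +y end. The point is on its centre, 62 mm above the bench (17 mm under its top). Axes as the rail's.
- pin_handle (a point): Centre of the black T-handle of the locking pin: a bar 64 mm long (along this point's y axis), 14 mm wide, 20 mm tall. It turns about the vertical through this point. With the pin home (start) it lies along the rail, its centre 94 mm above the bench; below it is a round castellated steel collar, 34 mm diameter, top 71 mm above the bench.
- pin_stem (a joint): Lift of the pin, m: 0 fully home (14 mm deep in a lock hole), about 0.019 parked in the rest notch; at least 0.024 is needed to turn the handle between home slot and rest notch; 0.032 upper stop. A spring pulls it down, 7 N at 0, 10 N at the top. In the home slot away from a hole it rides on the rail at about 0.014.
- pin_head (a joint): Turn of the T-handle, rad, counterclockwise seen from above: 0 along the home slot, 1.2 over the middle of the rest notch, where the cross pin sits 5 mm below the lip and rests at 1.1 to 1.28 (play about 0.1 rad; stops at -0.08 and 1.28).
- tub: Open, low dark-grey tub filled with small parts, 156 x 106 x 29 mm, its long side along the rail, standing loose on the bench just beyond one end of the rail. Which end varies. Origin at the centre of its underside.
- carton: Closed white carton, 102 x 142 x 51 mm, standing loose on the bench just beyond the other end of the rail. Origin at the centre of its underside.
- glue_pot: Dark glue pot, 42 mm diameter, 78 mm tall, behind the rail. Origin at the centre of its underside. A bystander.
- side_cutters: Side cutters with red handles, 191 mm long, 13 mm high, lying behind the rail. Origin under the middle. A bystander.
- spanner: Steel spanner, 160 mm long, 6 mm high, lying in front of the rail. Origin under the middle. A bystander.
- tape_roll: Roll of black tape, 69 mm diameter, 19 mm high, lying in front of the rail. Origin at the centre of its underside. A bystander.
- shuttle_mid (a point): Centre of the shuttle's upper face, 37 mm above the bench: an aluminium plate 124 x 180 x 10 mm (180 along the rail), with an empty dark metal tray 58 x 174 x 18 mm on its far half. On its near half, 30 mm nearer the robot than the rail's centre line, stand a black push tab (65 mm towards +y) and the locking pin (60 mm towards -y).
Things that resemble listed ones, but are neither listed nor needed, are in the scene too. Leave any blue look-alike of the tub alone.

How it is judged:
On the way, in this order (a step that is already met when the one before it is completed fails the run):
1. the pin stays parked in its rest notch with the fingers off the rail and all it carries, the shuttle still at the middle (value of joint pin_stem above 0.015 m and value of joint pin_head above 1 rad and contact force between the fingers and rail below 0.1 N and value of joint shuttle_plate between -0.02 and 0.02 m), for 0.3 s.
2. the shuttle is at the tub's end of the rail, the pin still parked up (value of joint pin_stem above 0.015 m and value of joint pin_head above 1 rad and ((y of tub in the frame of rail above 0 m and value of joint shuttle_plate above 0.096 m) or (y of tub in the frame of rail below 0 m and value of joint shuttle_plate below -0.096 m))), for 0.2 s.
At the end, for the whole second after the job is handed in: The shuttle stands at rest at the end of the rail where the tub stands (within 4 mm of the stop), the handle turned back along the rail (within 0.3 rad) and the pin fully home in the lock hole (lift under 3 mm) (value of joint pin_stem below 0.003 m and value of joint pin_head below 0.3 rad and velocity of joint shuttle_plate between -0.01 and 0.01 m/s and ((y of tub in the frame of rail above 0 m and value of joint shuttle_plate above 0.096 m) or (y of tub in the frame of rail below 0 m and value of joint shuttle_plate below -0.096 m))); the robot touches nothing.
It fails at once if the tub or the carton is shifted by more than 25 mm (distance of any of tub, carton from where it was at the start of the episode above 0.025 m).
It fails at once if a bystander (glue pot, side cutters, spanner, tape roll) is shifted by more than 40 mm (distance of any of glue_pot, side_cutters, spanner, tape_roll from where it was at the start of the episode above 0.04 m).
It also fails if it takes over 72 s, if anything falls off the work surface, if the arm or the gripper's body presses on something with over 40 N, if the wrist force passes 120 N, or if a joint passes its speed limit or range.

## Working session

There is one attempt and no reset: what is moved stays moved. The work goes in short steps, Python scripts to look and compute and a tool call to move; the robot and the scene stay as the last step left them, time stands still between calls to the robot, and variables do not carry over. Pictures are saved under pics/ and viewed, at most 10 in all, crops included, and the job is handed in when it is done.

Besides the shell and the picture viewer there is one more tool, called after "Request:" by a JSON object that holds its "fn" and its "kwargs", one argument or row to a line. play_rows: Moves the arm, as the interface text tells. Shift numbers are shares of 0.05 m and turn numbers shares of 8 degrees, none past 1 either way. Its arguments: {"type":"object","properties":{"series":{"type":"array"},"force":{"type":"number"}},"required":["series"]}

```bash
mkdir -p pics; python3 - <<'E'
from station import ctrl, imaging
import cv2,numpy as np,pickle
for n in("top","side"):
    d=imaging.get_image(n);cv2.imwrite(f"pics/{n}0.png",d["color"]);pickle.dump(d,open(f"{n}.pkl","wb"))
    print(n,d["fx"],d["cx"],d["cy"],d["D"],d["extrinsics"])
o=ctrl.get_obs();print(o["t"],o["tool_pos"],o["tool_rot"],o["opening"])
E
```

```text
top 613.1599679357978 322.9178240156641 240.6016024239106 [-0.09461911  0.          0.          0.          0.        ] [[ 0.00418209 -0.99998543  0.00341187  0.0164796 ]
 [-0.99165052 -0.00458693 -0.12887285  0.50192111]
 [ 0.12888662 -0.00284442 -0.99165526  1.54789502]
 [ 0.          0.          0.          1.        ]]
side 467.39735221151545 316.4926919385664 242.42207091172037 [0.03340701 0.         0.         0.         0.        ] [[-0.83261153 -0.55377305  0.0096664   0.43391972]
 [-0.28387258  0.4116933  -0.86598209  0.2014674 ]
 [ 0.47557795 -0.7237707  -0.49998158  0.88592576]
 [ 0.          0.          0.          1.        ]]
0.1 [ 0.2782829  -0.55900943  0.23019076] [-3.05642789e+00 -7.18584449e-01  3.76412386e-04] 0.08532147977520062
```

View pics/top0.png

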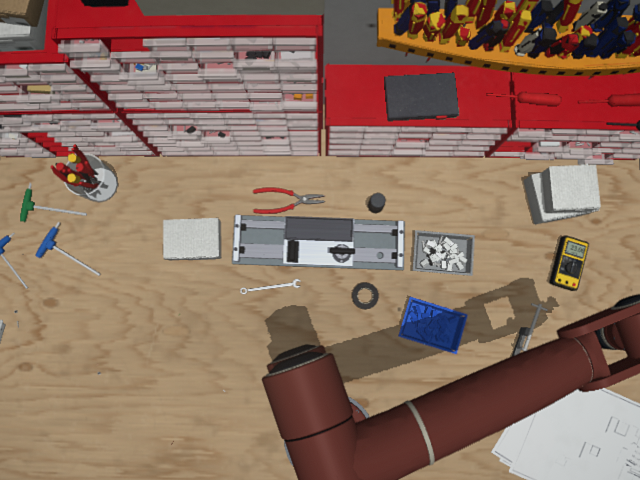

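View pics/side0.png

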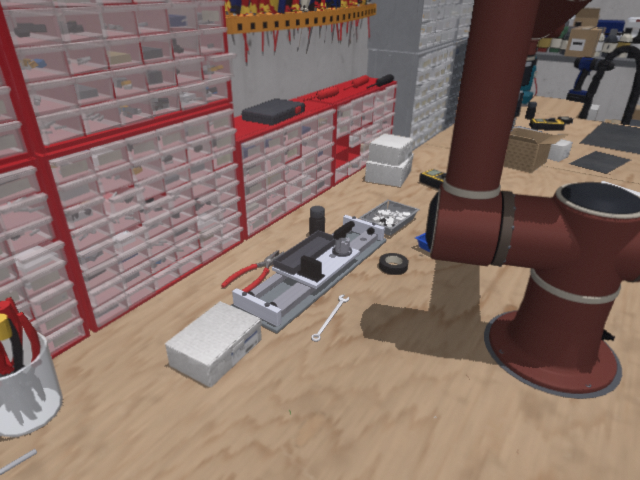

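The top view shows the rail at px (234–404, 215–270), the tab at (293,250) and the handle near (342,251). The tub is at (443,252), which is the rail's −y end, and the carton is at (191,239). I'll enlarge this area.

```bash
python3 - <<'E'
import cv2
a=cv2.imread("pics/top0.png")[205:280,225:415]
cv2.imwrite("pics/top0c.png",cv2.resize(a,None,fx=4,fy=4,interpolation=cv2.INTER_CUBIC))
E
cat > h.py <<'E'
import cv2,numpy as np,pickle
def ray(d,px,z):
    K=np.array([[d["fx"],0,d["cx"]],[0,d["fy"],d["cy"]],[0,0,1]])
    u=cv2.undistortPoints(np.array([[px]],float),K,np.array(d["D"]))[0,0]
    E=np.array(d["extrinsics"]);R,t=E[:3,:3],E[:3,3]
    c=-R.T@t;v=R.T@np.array([u[0],u[1],1]);return c+v*(z-c[2])/v[2]
E
```

```text
(no output)
```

View pics/top0c.png

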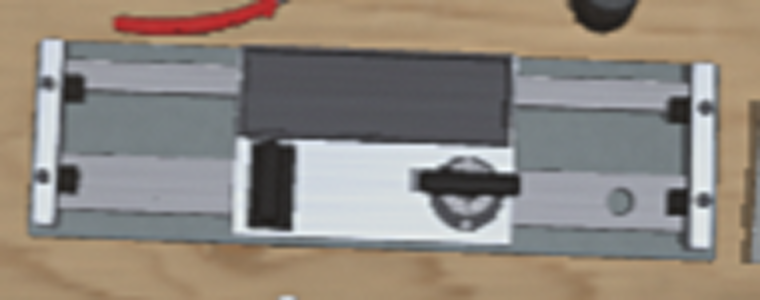

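The handle bar runs across crop (419–520, 183), the tab is at about (272,187), and the end blocks are centred near (49,132) and (703,155).

```bash
python3 - <<'E'
from h import *
d=pickle.load(open("top.pkl","rb"))
f=lambda x,y,z:ray(d,(225+(x+.5)/4-.5,205+(y+.5)/4-.5),z)
h=f(469,183,.104);L=f(49,132,.046);R=f(703,155,.046)
for n,v in dict(h=h,h1=f(419,181,.104),h2=f(520,185,.104),tab=f(272,187,.079),L=L,R=R).items():print(n,v.round(4))
e=L-R;yaw=np.arctan2(-e[0],e[1]);print("len",np.linalg.norm(e),"yaw deg",np.degrees(yaw))
c=(L+R)/2;r=np.array([[np.cos(yaw),-np.sin(yaw)],[np.sin(yaw),np.cos(yaw)]])
print("c",c,"handle pred",c[:2]+r@[-.03,-.06],"tab pred",c[:2]+r@[-.03,.065])
from scipy.spatial.transform import Rotation as Q
from station import ctrl
o=ctrl.get_obs();M=Q.from_rotvec(o["tool_rot"]).as_matrix();print(M.round(3))
E
```

```text
h [ 0.4686 -0.0277  0.104 ]
h1 [0.4697 0.0029 0.104 ]
h2 [ 0.4675 -0.0591  0.104 ]
tab [0.4683 0.0943 0.079 ]
L [0.5067 0.2391 0.046 ]
R [ 0.4938 -0.1795  0.046 ]
len 0.41873163407276404 yaw deg -1.7660675685815757
c [0.50029601 0.02978528 0.046     ] handle pred [ 0.46846113 -0.02926166] tab pred [0.47231349 0.09567897]
[[ 0.895  0.446 -0.001]
 [ 0.446 -0.895  0.002]
 [ 0.    -0.002 -1.   ]]
```

```bash
cat >> h.py <<'E'
def plan(pos,a,n):
    """rows (tool axes, shares) to reach pos with tool x at yaw a deg, tool down, in n even steps"""
    from station import ctrl
    from scipy.spatial.transform import Rotation as Q
    o=ctrl.get_obs();R=Q.from_rotvec(o["tool_rot"]);p=np.array(o["tool_pos"])
    T=Q.from_matrix(np.array([[np.cos(a),np.sin(a),0],[np.sin(a),-np.cos(a),0],[0,0,-1]])) if 0 else Q.from_euler("ZX",[a,180],degrees=True)
    rv=(R.inv()*T).as_rotvec()/n
    for i in range(n):
        s=R.inv().apply((np.array(pos)-p)/n)
        print((s/.05).round(2).tolist(),(np.degrees(rv)/8).round(2).tolist());R=R*Q.from_rotvec(rv)
E
sed -i 's/    T=.* if 0 else /    T=/' h.py
python3 -c "
from h import *
plan((.4686,-.0285,.20),88.23,14)"
```

```text
[0.58, -0.56, 0.04] [-0.0, -0.0, -0.55]
[0.62, -0.51, 0.04] [-0.0, -0.0, -0.55]
[0.66, -0.46, 0.04] [-0.0, -0.0, -0.55]
[0.69, -0.41, 0.04] [-0.0, -0.0, -0.55]
[0.72, -0.35, 0.04] [-0.0, -0.0, -0.55]
[0.75, -0.3, 0.04] [-0.0, -0.0, -0.55]
[0.77, -0.24, 0.04] [-0.0, -0.0, -0.55]
[0.78, -0.18, 0.04] [-0.0, -0.0, -0.55]
[0.8, -0.12, 0.04] [-0.0, -0.0, -0.55]
[0.8, -0.06, 0.04] [-0.0, -0.0, -0.55]
[0.81, 0.0, 0.04] [-0.0, -0.0, -0.55]
[0.8, 0.07, 0.04] [-0.0, -0.0, -0.55]
[0.79, 0.13, 0.04] [-0.0, -0.0, -0.55]
[0.78, 0.19, 0.04] [-0.0, -0.0, -0.55]
```

Request:
{"fn": "play_rows", "kwargs": {
  "series": [
    [1,[0.58,-0.56,0.04],[0,0,-0.55]],
    [1,[0.62,-0.51,0.04],[0,0,-0.55]],
    [1,[0.66,-0.46,0.04],[0,0,-0.55]],
    [1,[0.69,-0.41,0.04],[0,0,-0.55]],
    [1,[0.72,-0.35,0.04],[0,0,-0.55]],
    [1,[0.75,-0.3,0.04],[0,0,-0.55]],
    [1,[0.77,-0.24,0.04],[0,0,-0.55]],
    [1,[0.78,-0.18,0.04],[0,0,-0.55]]
  ]
}}

```text
t: 1.1
tool_pos: [0.3872, -0.2554, 0.2148]
tool_rot: [-2.695, -1.613, 0.0]
contact_force: [0.6, -0.4, -0.4]
opening: 0.0855
grip_force: 0.0
```

Request:
{"fn": "play_rows", "kwargs": {
  "series": [
    [1,[0.8,-0.12,0.04],[0,0,-0.55]],
    [1,[0.8,-0.06,0.04],[0,0,-0.55]],
    [1,[0.8,0,0.04],[0,0,-0.55]],
    [1,[0.8,0.07,0.04],[0,0,-0.55]],
    [1,[0.8,0.13,0.04],[0,0,-0.55]],
    [1,[0.78,0.19,0.04],[0,0,-0.55]],
    [1,[0,0,0],[0,0,0]]
  ]
}}

```text
t: 1.98
tool_pos: [0.4691, -0.0279, 0.2026]
tool_rot: [-2.254, -2.187, 0.001]
contact_force: [-0.0, -0.3, 0.3]
opening: 0.085
grip_force: 0.0
```

```bash
python3 - <<'E'
from h import *
plan((.4686,-.0285,.11),88.23,3)
from station import ctrl,imaging
o=ctrl.get_obs();print(o["t"],o["tool_pos"],o["q"])
d=imaging.get_image("side")
cv2.imwrite("pics/s1.png",cv2.resize(d["color"][170:290,250:410],None,fx=4,fy=4,interpolation=cv2.INTER_CUBIC))
E
```

```text
[-0.0, -0.0, 0.62] [-0.0, -0.0, 0.0]
[-0.0, -0.0, 0.62] [-0.0, -0.0, 0.0]
[-0.0, -0.0, 0.62] [-0.0, -0.0, 0.0]
1.975 [ 0.46906709 -0.02790494  0.2025678 ] [-2.18113657e-01 -3.13358455e-01  1.99330381e+00  2.04611937e-04
  1.46312759e+00 -1.88160363e-01]
```

View pics/s1.png

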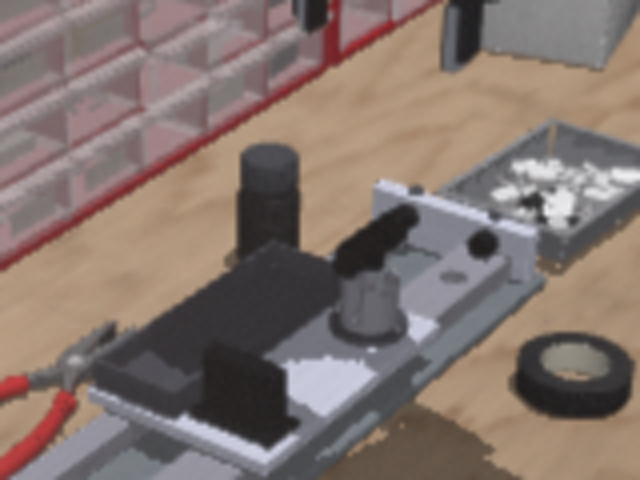

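The side view shows the handle centre near px (344,230) and the open fingers above it, clear of everything. I'll cross-check the handle position with the side ray, then descend.

```bash
python3 -c "
from h import *
d=pickle.load(open('side.pkl','rb'));print(ray(d,(344.1,229.9),.096))"
```

```text
[ 0.46853269 -0.03503442  0.096     ]
```

Request:
{"fn": "play_rows", "kwargs": {
  "series": [
    [1,[0,0,0.6],[0,0,0]],
    [1,[0,0,0.6],[0,0,0]],
    [1,[0,0,0.5],[0,0,0]],
    [1,[0,0,0],[0,0,0]]
  ]
}}

```text
t: 2.52
tool_pos: [0.4671, -0.0305, 0.1159]
tool_rot: [-2.258, -2.178, 0.005]
contact_force: [0.2, 0.3, 0.7]
opening: 0.0853
grip_force: 0.0
```

Request:
{"fn": "play_rows", "kwargs": {
  "series": [
    [1,[0,0,0.4],[0,0,0]],
    [1,[0,0,0.38],[0,0,0]],
    [1,[0,0,0],[0,0,0]]
  ]
}}

```text
t: 2.9
tool_pos: [0.4686, -0.0303, 0.0792]
tool_rot: [-2.259, -2.181, 0.002]
contact_force: [0.2, -0.5, 0.4]
opening: 0.0853
grip_force: 0.0
```

Request:
{"fn": "play_rows", "kwargs": {
  "series": [
    [0,[0,0,0],[0,0,0]],
    [0,[0,0,0],[0,0,0]],
    [0,[0,0,0],[0,0,0]],
    [0,[0,0,0],[0,0,0]],
    [0,[0,0,0],[0,0,0]],
    [0,[0,0,0],[0,0,0]],
    [0,[0,0,0],[0,0,0]],
    [0,[0,0,0],[0,0,0]]
  ],
  "force": 50
}}

```text
t: 3.9
tool_pos: [0.4708, -0.03, 0.0801]
tool_rot: [2.257, 2.181, 0.004]
contact_force: [4.8, -0.1, -0.8]
opening: 0.0127
grip_force: 52.3
```

Gripped, with the opening matching the 14 mm bar. Now I lift about 28 mm.

Request:
{"fn": "play_rows", "kwargs": {
  "series": [
    [0,[0,0.02,-0.2],[0,0,0]],
    [0,[0,0.02,-0.2],[0,0,0]],
    [0,[0,0,-0.16],[0,0,0]],
    [0,[0,0,0],[0,0,0]]
  ]
}}

```text
t: 4.4
tool_pos: [0.4708, -0.0299, 0.1059]
tool_rot: [-2.259, -2.183, 0.0]
contact_force: [5.4, -1.2, -11.1]
opening: 0.0131
grip_force: 51.0
```

Request:
{"fn": "play_rows", "kwargs": {
  "series": [
    [0,[0,0.04,-0.04],[0,0,0]],
    [0,[0,0,0],[0,0,-0.5]],
    [0,[0,0,0],[0,0,-0.5]],
    [0,[0,0,0],[0,0,-0.5]],
    [0,[0,0,0],[0,0,-0.5]],
    [0,[0,0,0],[0,0,0]]
  ]
}}

```text
t: 5.15
tool_pos: [0.4715, -0.0299, 0.1074]
tool_rot: [-1.932, -2.473, 0.004]
contact_force: [0.6, -2.2, -10.2]
opening: 0.0128
grip_force: 50.9
```

Request:
{"fn": "play_rows", "kwargs": {
  "series": [
    [0,[0,0,0],[0,0,-0.9]],
    [0,[0,0,0],[0,0,-0.9]],
    [0,[0,0,0],[0,0,-0.9]],
    [0,[0,0,0],[0,0,-0.9]],
    [0,[0,0,0],[0,0,-0.9]],
    [0,[0,0,0],[0,0,-0.9]],
    [0,[0,0,0],[0,0,-0.9]],
    [0,[0,0,0],[0,0,-0.3]]
  ]
}}

```text
t: 6.15
tool_pos: [0.4723, -0.0296, 0.1081]
tool_rot: [-0.629, -3.076, -0.001]
contact_force: [2.0, 0.4, -11.2]
opening: 0.013
grip_force: 50.9
```

Request:
{"fn": "play_rows", "kwargs": {
  "series": [
    [0,[0,0,0],[0,0,0]],
    [0,[0,0,0],[0,0,0]]
  ]
}}

```text
t: 6.4
tool_pos: [0.4724, -0.0296, 0.1085]
tool_rot: [-0.631, -3.075, -0.001]
contact_force: [1.3, 0.9, -12.4]
opening: 0.0129
grip_force: 50.8
```

Turned about 68.6°. Now I lower into the notch.

Request:
{"fn": "play_rows", "kwargs": {
  "series": [
    [0,[0,0,0.1],[0,0,0]],
    [0,[0,0,0.08],[0,0,0]],
    [0,[0,0,0],[0,0,0]],
    [0,[0,0,0],[0,0,0]]
  ]
}}

```text
t: 6.9
tool_pos: [0.4726, -0.0298, 0.1]
tool_rot: [-0.63, -3.076, -0.0]
contact_force: [-1.4, 2.0, -11.1]
opening: 0.0129
grip_force: 51.1
```

Request:
{"fn": "play_rows", "kwargs": {
  "series": [
    [0,[0,0,0.03],[0,0,0]],
    [0.7,[0,0,0],[0,0,0]],
    [0.7,[0,0,0],[0,0,0]],
    [0.7,[0,0,0],[0,0,0]],
    [0.7,[0,0,0],[0,0,0]],
    [0.7,[0,0,0],[0,0,0]],
    [0.7,[0,0,0],[0,0,0]],
    [0.7,[0,0,0],[0,0,0]]
  ]
}}

```text
t: 7.9
tool_pos: [0.4731, -0.03, 0.0987]
tool_rot: [-0.63, -3.078, 0.0]
contact_force: [-0.1, 0.3, 0.5]
opening: 0.0596
grip_force: 0.0
```

Request:
{"fn": "play_rows", "kwargs": {
  "series": [
    [0.7,[0,0,-0.7],[0,0,0]],
    [0.7,[0,0,-0.7],[0,0,0]],
    [0.7,[0,0,-0.7],[0,0,0]],
    [0.7,[0,0,0],[0,0,0]],
    [0.7,[0,0,0],[0,0,0]]
  ]
}}

```text
t: 8.52
tool_pos: [0.4727, -0.0299, 0.2029]
tool_rot: [-0.63, -3.077, -0.0]
contact_force: [0.4, 0.2, 0.1]
opening: 0.0597
grip_force: 0.0
```

```bash
python3 - <<'E'
from h import *
from station import ctrl,imaging
o=ctrl.get_obs();print(o["t"],o["tool_pos"],o["contact_force"])
d=imaging.get_image("side")
cv2.imwrite("pics/s2.png",cv2.resize(d["color"][170:290,250:410],None,fx=4,fy=4,interpolation=cv2.INTER_CUBIC))
E
```

```text
8.525 [ 0.47272688 -0.02988832  0.20285687] [0.42096554 0.229672   0.12883523]
```

View pics/s2.png

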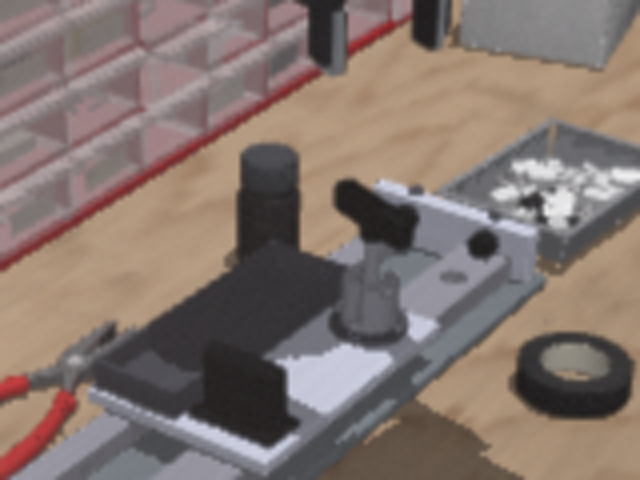

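The handle stands parked up and turned (crop 335–415, 180–245), and the shuttle hasn't moved. I'll regrip gently and slide towards the tub.

Request:
{"fn": "play_rows", "kwargs": {
  "series": [
    [0.7,[0,0,0.7],[0,0,0]],
    [0.7,[0,0,0.7],[0,0,0]],
    [0.7,[0,0,0.64],[0,0,0]],
    [0.7,[0,0,0],[0,0,0]],
    [0.7,[0,0,0],[0,0,0]]
  ]
}}

```text
t: 9.2
tool_pos: [0.4733, -0.03, 0.1021]
tool_rot: [-0.63, -3.078, 0.0]
contact_force: [-0.0, -0.4, 0.8]
opening: 0.0601
grip_force: 0.0
```

Request:
{"fn": "play_rows", "kwargs": {
  "series": [
    [0,[0,0,0],[0,0,0]],
    [0,[0,0,0],[0,0,0]],
    [0,[0,0,0],[0,0,0]],
    [0,[0,0,0],[0,0,0]],
    [0,[0,0,0],[0,0,0]],
    [0,[0,0,0],[0,0,0]],
    [0,[0,0,0],[0,0,0]]
  ],
  "force": 30
}}

```text
t: 10.07
tool_pos: [0.4739, -0.0301, 0.1028]
tool_rot: [0.63, 3.076, 0.0]
contact_force: [-0.6, 0.2, 6.6]
opening: 0.0131
grip_force: 33.6
```

Request:
{"fn": "play_rows", "kwargs": {
  "series": [
    [0,[-0.07,-0.18,0],[0,0,0]],
    [0,[-0.07,-0.18,0],[0,0,0]],
    [0,[-0.07,-0.18,0],[0,0,0]],
    [0,[-0.07,-0.18,0],[0,0,0]],
    [0,[0,0,0],[0,0,0]]
  ]
}}

```text
t: 10.7
tool_pos: [0.4726, -0.0695, 0.1029]
tool_rot: [0.631, 3.076, -0.002]
contact_force: [0.0, -1.2, 5.5]
opening: 0.013
grip_force: 33.5
```

Request:
{"fn": "play_rows", "kwargs": {
  "series": [
    [0,[-0.07,-0.18,0],[0,0,0]],
    [0,[-0.07,-0.18,0],[0,0,0]],
    [0,[-0.07,-0.18,0],[0,0,0]],
    [0,[-0.07,-0.18,0],[0,0,0]],
    [0,[-0.07,-0.18,0],[0,0,0]],
    [0,[-0.07,-0.18,0],[0,0,0]],
    [0,[0,0,0],[0,0,0]],
    [0,[0,0,0],[0,0,0]]
  ]
}}

```text
t: 11.7
tool_pos: [0.4708, -0.1272, 0.1029]
tool_rot: [0.63, 3.076, -0.002]
contact_force: [1.3, 1.1, 5.5]
opening: 0.0136
grip_force: 33.6
```

Request:
{"fn": "play_rows", "kwargs": {
  "series": [
    [0,[-0.01,-0.03,0],[0,0,0]],
    [0,[-0.01,-0.03,0],[0,0,0]],
    [0,[0,0,0],[0,0,0]],
    [0,[0,0,0],[0,0,0]]
  ]
}}

```text
t: 12.2
tool_pos: [0.4706, -0.1298, 0.1029]
tool_rot: [0.63, 3.076, 0.0]
contact_force: [-0.6, -0.3, 6.8]
opening: 0.0133
grip_force: 33.7
```

Request:
{"fn": "play_rows", "kwargs": {
  "series": [
    [0,[-0.01,-0.03,0],[0,0,0]],
    [0,[-0.01,-0.03,0],[0,0,0]],
    [0,[0,0,0],[0,0,0]],
    [0,[0,0,0],[0,0,0]]
  ]
}}

```text
t: 12.7
tool_pos: [0.4706, -0.1307, 0.1028]
tool_rot: [0.63, 3.076, 0.009]
contact_force: [2.1, 9.1, 6.9]
opening: 0.0132
grip_force: 33.9
```

The shuttle is against the stop, with 9 N reaction. I'll firm the grip, lift and turn back.

Request:
{"fn": "play_rows", "kwargs": {
  "series": [
    [0,[0,0,0],[0,0,0]],
    [0,[0,0,0],[0,0,0]],
    [0,[0,0,-0.1],[0,0,0]],
    [0,[0,0,-0.1],[0,0,0]],
    [0,[0,0,-0.03],[0,0,0]],
    [0,[0,0,0],[0,0,0]],
    [0,[0,0,0],[0,0,0]]
  ],
  "force": 50
}}

```text
t: 13.58
tool_pos: [0.4699, -0.1304, 0.1106]
tool_rot: [0.63, 3.076, 0.009]
contact_force: [8.4, 5.5, -11.2]
opening: 0.0128
grip_force: 50.9
```

Request:
{"fn": "play_rows", "kwargs": {
  "series": [
    [0,[-0.03,0,-0.03],[0,0,0]],
    [0,[0,0,0],[0,0,0.6]],
    [0,[0,0,0],[0,0,0.9]],
    [0,[0,0,0],[0,0,0.9]],
    [0,[0,0,0],[0,0,0.9]],
    [0,[0,0,0],[0,0,0]]
  ]
}}

```text
t: 14.32
tool_pos: [0.4697, -0.1312, 0.1112]
tool_rot: [-1.316, -2.848, -0.006]
contact_force: [4.3, 3.4, -10.4]
opening: 0.0129
grip_force: 50.9
```

Request:
{"fn": "play_rows", "kwargs": {
  "series": [
    [0,[0,0,0],[0,0,0.9]],
    [0,[0,0,0],[0,0,0.9]],
    [0,[0,0,0],[0,0,0.9]],
    [0,[0,0,0],[0,0,0.9]],
    [0,[0,0,0],[0,0,0.9]],
    [0,[0,0,0],[0,0,0.75]],
    [0,[0,0,0],[0,0,0]],
    [0,[0,0,0],[0,0,0]]
  ]
}}

```text
t: 15.32
tool_pos: [0.4685, -0.1318, 0.112]
tool_rot: [-2.244, -2.188, 0.003]
contact_force: [-2.7, 4.0, -11.0]
opening: 0.013
grip_force: 50.8
```

Back along the rail. Now I lower the pin into the hole.

Request:
{"fn": "play_rows", "kwargs": {
  "series": [
    [0,[0,0,0.12],[0,0,0]],
    [0,[0,0,0.12],[0,0,0]],
    [0,[0,0,0.12],[0,0,0]],
    [0,[0,0,0.12],[0,0,0]],
    [0,[0,0,0],[0,0,0]],
    [0,[0,0,0],[0,0,0]]
  ]
}}

```text
t: 16.08
tool_pos: [0.4687, -0.1319, 0.0893]
tool_rot: [-2.245, -2.188, 0.002]
contact_force: [-4.5, 6.6, -7.7]
opening: 0.0127
grip_force: 51.2
```

Request:
{"fn": "play_rows", "kwargs": {
  "series": [
    [0,[0,0,0.08],[0,0,0]],
    [0,[0,0,0],[0,0,0]],
    [0.8,[0,0,0],[0,0,0]],
    [0.8,[0,0,0],[0,0,0]],
    [0.8,[0,0,0],[0,0,0]],
    [0.8,[0,0,0],[0,0,0]],
    [0.8,[0,0,0],[0,0,0]],
    [0.8,[0,0,0],[0,0,0]]
  ]
}}

```text
t: 17.08
tool_pos: [0.4709, -0.1334, 0.0868]
tool_rot: [2.251, 2.191, -0.0]
contact_force: [1.0, 0.4, -0.2]
opening: 0.0683
grip_force: 0.0
```

Request:
{"fn": "play_rows", "kwargs": {
  "series": [
    [0.8,[0,0,-0.7],[0,0,0]],
    [0.8,[0,0,-0.7],[0,0,0]],
    [0.8,[0,0,-0.7],[0,0,0]],
    [0.8,[0,0,-0.5],[0,0,0]],
    [0.8,[0,0,0],[0,0,0]],
    [0.8,[0,0,0],[0,0,0]],
    [0.8,[0,0,0],[0,0,0]]
  ]
}}

```text
t: 17.95
tool_pos: [0.47, -0.133, 0.2148]
tool_rot: [-2.249, -2.189, 0.002]
contact_force: [-1.4, 0.3, 0.2]
opening: 0.0685
grip_force: 0.0
```

```bash
python3 - <<'E'
from h import *
from station import ctrl,imaging
o=ctrl.get_obs();print(o["t"],o["tool_pos"],o["contact_force"])
d=imaging.get_image("side")
cv2.imwrite("pics/s3.png",cv2.resize(d["color"][170:290,250:410],None,fx=4,fy=4,interpolation=cv2.INTER_CUBIC))
E
```

```text
17.95 [ 0.46997915 -0.13298712  0.21479743] [-1.44265803  0.26515036  0.16924941]
```

View pics/s3.png

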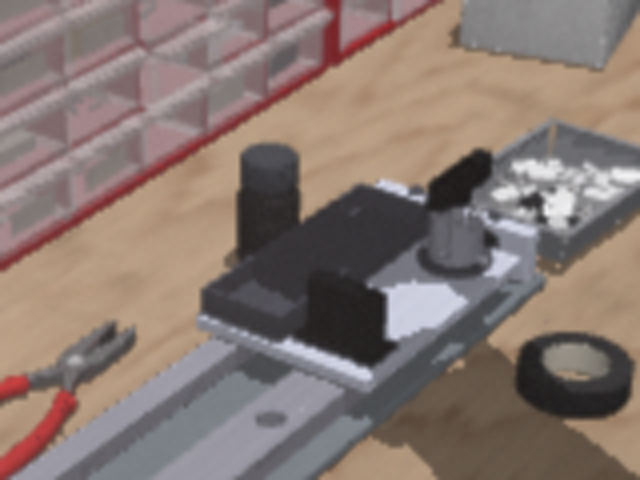

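The shuttle is against the tub-end stop. The handle lies along the rail and sits low on its collar: 75 px above the collar base, against 82 px at home at the start and 109 px parked. The tub and bystanders are unmoved, so I'm handing in.

```bash
python3 -c "
from station import ctrl
print(ctrl.finish_job())"
```

```text
the job is handed in; nothing more can be done
None
```

The job is handed in: the shuttle is against the stop at the tub end and, judging by the last side view, the pin is fully home with the handle along the rail; no verdict came back.

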